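# Show the joiner which dowel goes in which hole

## Robot

A 6-joint arm with a two-finger parallel gripper is mounted at the origin on the work surface. World frame = base frame: x ahead of the robot, y to its left, z up, the work surface at z = 0. Lengths are in mm, angles in rad, forces in N, time in s.
With the tool pointing down it reaches from about 400 to 925 mm from the base axis. Payload 12.5 kg.
Tool frame: the origin (TCP) lies between the finger pads, 19 mm behind the fingertips; this is the grasp point; z points along the fingers, y is the line along which they close (so a half turn about z gives the same grasp; the last joint's range is limited). The gripper opens to 95 mm and grips with 3 to 60 N. Pads are 20 mm wide; open, the fingers measure 119 mm over their backs; the gripper's body (75 mm by 180 mm) begins 59 mm behind the grasp point.
Start: joints at [-1.316, 0.491, 1.559, -0, 1.092, -0.106], TCP at [220.662, -584.767, 233.461] pointing down, gripper open.
Joint ranges: [-3.1, 3.1], [-0.84, 2.19], [0.05, 2.79], [-1.13, 4.28], [0.06, 2.93], [-2.69, 2.69]. Speed limits (rad/s): [2.22, 2.22, 2.79, 3.14, 3.14, 3.14].

## Interface

Orientations are given as [roll, pitch, yaw] about the fixed x, y, z axes, in that order (R = Rz(yaw) Ry(pitch) Rx(roll)).
In Python, from cell import env, optics gives the robot as it stands.
- The arm moves only by the tool step_arm, never from a script. Its argument "moves" is a list of rows, each an object of numbers: "tx", "ty", "tz": the shift along the tool's x, y, z in mm; "roll": the turn about the tool's z in rad. In form: [{"tx": .., "ty": .., "tz": .., "roll": ..}, ...]. A call has 1 to 12 rows; each row is the pose to reach, as a shift and turn from the pose commanded when the call began, along the tool's axes at that moment; what a row does not reach only later rows make up. A row lasts 1/12 s, in which the tool goes at most 41.7 mm and 7.16 degrees, less where a joint would pass 70% of its speed; a pose out of reach is approached as far as the arm can. A call with a gripper value outside its range is refused whole. "grip" is the finger opening in mm, from 0 to 95.1, set as the call begins (left out, the last holds). The fingers move at their own pace and stop on an object; the grip force is fixed at half the most. Time passes only in rows, so rows that repeat a pose let the fingers close. It gives the time, the measured TCP pose, the force, the opening and the grip force at its end, in the units of the state.
- env.state(): the state, without advancing time (a new reading comes with each control period).
- optics.read_camera(name): name is "scene" or "top"; returns a dict with "pixels" (480x640x3 uint8, blue, green, red), "mtx" (3x3 intrinsics, pixels), "dist" ([k1, k2, p1, p2, k3] as OpenCV has them; the pictures are not rectified), "view" (4x4, takes a point from world to camera coordinates). Camera axes: x right, y down, z forward; pixel columns grow to the right and rows downward; lengths in mm; the calibration is good to about 2 mm. A picture is of the moment at which its call begins. There is no depth.
- env.job_done(): hands the job in; it is judged then, once.
The state is a dict: "t": time; "joints": joint angles; "qvel": joint speeds; "tau": joint torques, N m; "eef_pos": TCP position; "tcp_rot": TCP orientation; "ft_force": force on the tool from outside, world axes, zero at the start; "moment": the same for the moment, N m; "opening": opening from 0.0 (shut) to 1.0 (fully open); "grip_force": force on a finger pad.
Only numpy, scipy, OpenCV 4.12 (cv2) and the standard library are available. Lean on these libraries where they do the work, as an engineer would, in place of code of your own. Each camera call takes 0.05 s, during which the arm holds its last target. There are 200 camera calls.

## Task

Press the red call button fully down and let it up to call the joiner, then show them the job: from straight above, with the fingertips 1 to 3 cm over it, point at the middle of the loose light-wood dowel in the green tray for two seconds, then in the same way at the one empty hole of the dark rail, and finish still pointing there, having stayed at least two seconds. Pick nothing up, do not touch or move the rail, the tray, any dowel or pin, or the cup, glue bottle, sanding block and screwdriver, and lift well clear between points so that you do not point at a wrong dowel or pin on the way.

Things in the scene. Friction and masses are not known exactly. Their poses are not given: they have to be found in the camera images.
- call (a joint): Travel of the red call button, m: 0 is up, 0.006 is fully down (about 5 N); it springs back up by itself.
- call_top (a point): Centre of the top face of the red push button (40 mm across) on its yellow housing, which is fixed to the bench; pressed straight down.
- tray: Fixed green parts tray with three compartments side by side along its y axis, 100 x 190 x 22 mm, walls 5 mm, floor 5 mm thick. Origin at the centre of its underside, z up. One pin or dowel lies in each compartment, in any order, its top 21 mm above the bench.
- spare_center (a point): Middle of the loose light-wood dowel, 16 mm thick and 60 mm long, lying roughly along the tray's x axis; 8 mm below its top. The same kind as those in the rail.
- spare: The same loose light-wood dowel as a body, lying on its side.
- dark_dowel_center (a point): Middle of the dark-wood dowel of the same size in another compartment. Not to be pointed at.
- dark_dowel: The same dark-wood dowel as a body.
- steel_pin_center (a point): Middle of the steel pin of the same size in another compartment. Not to be pointed at.
- steel_pin: The same steel pin as a body.
- rail: Fixed dark-wood rail lying on the bench, 50 mm (x) by 260 mm (y) by 45 mm high, origin at the centre of its underside, z up. Four 17 mm holes, 30 mm deep, in its top at y = -90, -30, 30 and 90 mm; three hold a standing dowel and one is empty, which one varies.
- gap: The empty hole: centre of its mouth, level with the rail's top face, z up. 60 mm from the nearest standing dowel's axis.
- dowel_a: Light-wood dowel, 16 mm thick, 60 mm long, standing loose in a hole of the rail, its top 30 mm above the rail's top face. Origin at the centre of its foot.
- dowel_b: Light-wood dowel, 16 mm thick, 60 mm long, standing loose in a hole of the rail, its top 30 mm above the rail's top face. Origin at the centre of its foot.
- dowel_c: Light-wood dowel, 16 mm thick, 60 mm long, standing loose in a hole of the rail, its top 30 mm above the rail's top face. Origin at the centre of its foot.
- cup: White paper cup, 76 mm across, 90 mm tall, origin at the centre of its underside. Bystander.
- glue: White glue bottle, 56 mm across, 170 mm tall, origin at the centre of its underside. Bystander.
- sander: Cork sanding block, 70 x 120 x 30 mm, origin at the centre of its underside. Bystander.
- driver: Screwdriver lying on the bench, about 200 mm long and 26 mm thick. Bystander.

How it is judged:
By the outcome, as a careful person would: the job done as asked, in the order asked, and still so for the second after the job is handed in, with the robot touching nothing.
It also fails if it takes over 54 s, if anything falls off the work surface, if the arm or the gripper's body presses on something with over 40 N, if the wrist force passes 120 N, or if a joint passes its speed limit or range.

## Working session

There is one attempt and no reset: what is moved stays moved. The work goes in short steps, Python scripts to look and compute and a tool call to move; the robot and the scene stay as the last step left them, time stands still between calls to the robot, and variables do not carry over. Pictures are saved under pics/ and viewed, at most 10 in all, crops included, and the job is handed in when it is done.

Besides the shell and the picture viewer there is one more tool, called after "Request:" as name(argument=value, ...) on one line, values as JSON. step_arm: Moves the arm, as the interface text tells. Its arguments: {"type":"object","properties":{"moves":{"type":"array"},"grip":{"type":"number"}},"required":["moves"]}

```bash
mkdir -p pics; python3 - <<'E'
from cell import env, optics
import cv2,pickle
s=env.state();print(s['t'],s['eef_pos'],s['tcp_rot'],s['opening'])
for n in("top","scene"):
    d=optics.read_camera(n);pickle.dump(d,open(n+'.pkl','wb'));cv2.imwrite(f'pics/{n}0.png',d['pixels'])
    print(d['view'],d['mtx'],d['dist'])
E
```

```text
0.0 [ 220.61941516 -584.51277     232.83719869] [-3.14041941e+00 -1.27669647e-04  3.60823011e-01] 0.99993465036212
[[ 9.21004841e-03 -9.99826645e-01  1.61819598e-02 -7.76993987e+01]
 [-9.94429766e-01 -1.08571557e-02 -1.04840656e-01  6.35315212e+02]
 [ 1.04998171e-01 -1.51262350e-02 -9.94357371e-01  1.00183577e+03]
 [ 0.00000000e+00  0.00000000e+00  0.00000000e+00  1.00000000e+00]] [[462.23632755   0.         320.38739219]
 [  0.         462.23632755 242.79702632]
 [  0.           0.           1.        ]] [-0.08462547  0.          0.          0.          0.        ]
[[ 5.05956312e-01  8.62513538e-01 -8.86608205e-03 -2.42664720e+02]
 [ 5.43410671e-01 -3.26717209e-01 -7.73279192e-01 -2.99556558e+02]
 [-6.69860473e-01  3.86427564e-01 -6.34003694e-01  1.76229883e+03]
 [ 0.00000000e+00  0.00000000e+00  0.00000000e+00  1.00000000e+00]] [[479.19138377   0.         322.18824371]
 [  0.         479.19138377 243.97469135]
 [  0.           0.           1.        ]] [-0.01171319  0.          0.          0.          0.        ]
```

View pics/top0.png

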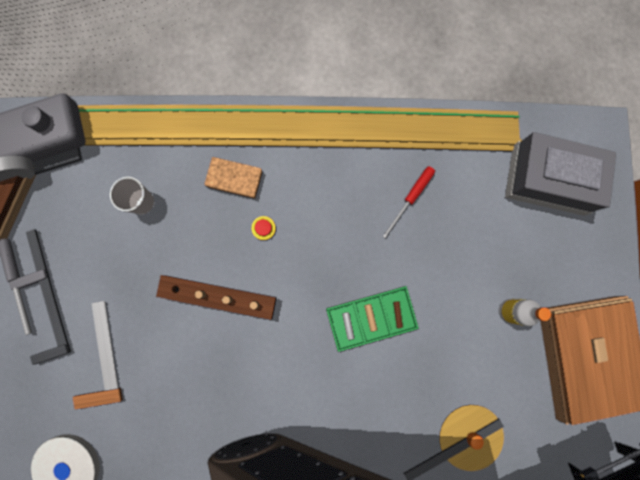

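View pics/scene0.png

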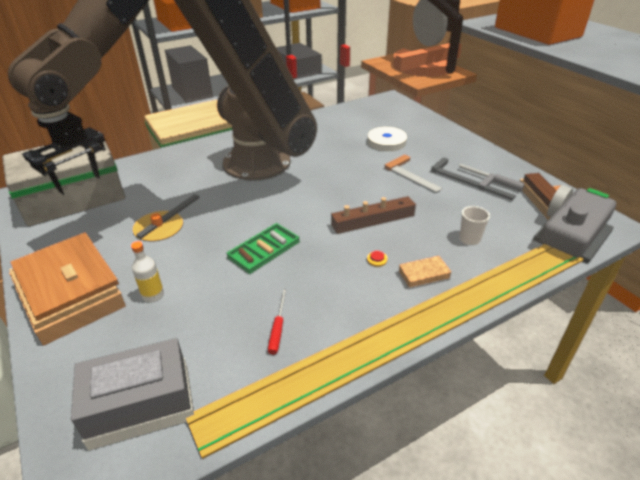

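The top view shows the button near (263,228), the empty hole near (175,289), and the tray holding steel (348,325), light dowel (371,318) and dark dowel (398,314). I'll enlarge both for exact pixels.

```bash
python3 - <<'E'
import cv2,pickle,numpy as np
t=pickle.load(open('top.pkl','rb'))['pixels'];s=pickle.load(open('scene.pkl','rb'))['pixels']
def c(im,x,y,w,h,k):return cv2.resize(im[y:y+h,x:x+w],(w*k,h*k),interpolation=cv2.INTER_CUBIC)
cv2.imwrite('pics/c1.png',np.vstack([c(t,150,210,133,75,6),c(t,150,255,133,25,6)])[:1] if 0 else c(t,150,210,133,100,6))
cv2.imwrite('pics/c2.png',c(t,320,280,100,75,8))
cv2.imwrite('pics/c3.png',np.vstack([c(s,325,190,100,40,8),c(s,225,220,100,0+30,8)]) if 0 else c(s,220,190,200,90,4))
E
```

```text
(no output)
```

View pics/c1.png

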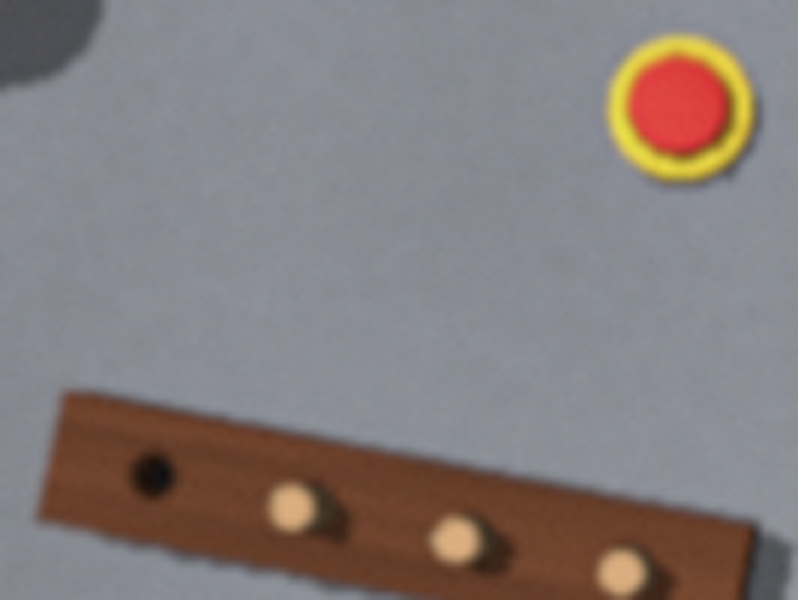

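View pics/c2.png

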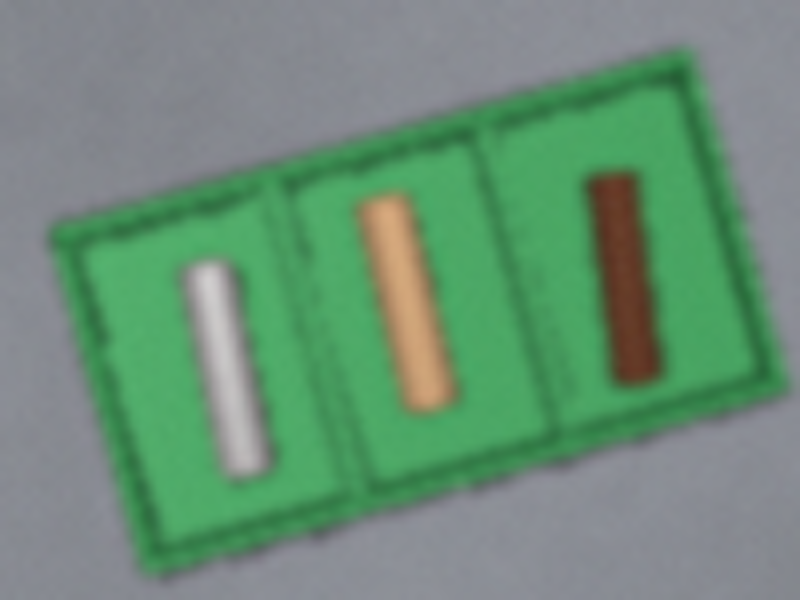

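View pics/c3.png

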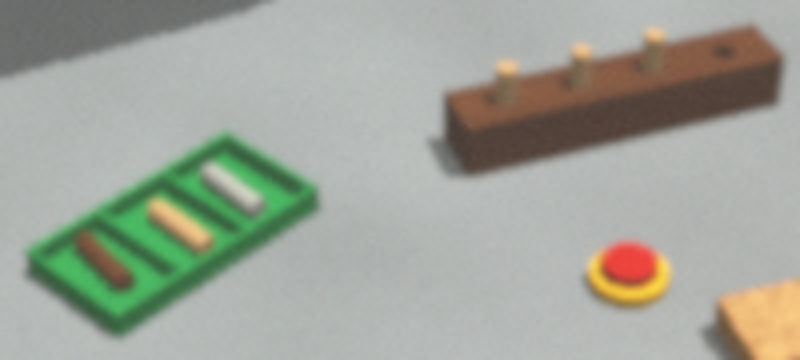

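The crops show, in top-image pixels, the button at (262.6,226.9), the hole at (175.1,288.8) and the spare's middle at (370.6,317.5). In the scene image they are at about (377.1,255.4), (400.9,202.4) and (264.9,245.6). The empty hole is the far-left one.

```bash
cat > h.py <<'E'
import cv2,pickle,numpy as np
D={n:pickle.load(open(n+'.pkl','rb')) for n in('top','scene')}
def ray(n,p):
    d=D[n];u=cv2.undistortPoints(np.array([[p]],float),d['mtx'],d['dist'])[0,0]
    R=d['view'][:3,:3];return -R.T@d['view'][:3,3],R.T@np.r_[u,1]
def atz(n,p,z):
    c,r=ray(n,p);return c+r*(z-c[2])/r[2]
def tri(a,b):
    c1,r1=ray('top',a);c2,r2=ray('scene',b)
    k=np.linalg.lstsq(np.c_[r1,-r2],c2-c1,rcond=None)[0]
    p,q=c1+k[0]*r1,c2+k[1]*r2;return (p+q)/2,np.linalg.norm(p-q)
E
python3 - <<'E'
from h import *
np.set_printoptions(precision=1,suppress=True)
k=lambda x,y,ox,oy,s:(ox+(x+.5)/s-.5,oy+(y+.5)/s-.5)
T=dict(b=k(678,104,150,210,6),h=k(153,475,150,210,6),s=k(408,303,320,280,8))
S=dict(b=k(630,263,220,190,4),h=k(725,51,220,190,4),s=k(181,224,220,190,4))
for n,z in(('b',30),('h',45),('s',20)):print(n,tri(T[n],S[n]),atz('top',T[n],z),atz('scene',S[n],z))
for p in((294,507),(457,540),(623,573)):print('dowel',atz('top',k(*p,150,210,6),75))
q=[atz('top',k(*p,320,280,8),22) for p in((52,228),(690,48),(785,388),(148,572))];print('tray',q,np.mean(q,0))
# button diameter check
print(np.linalg.norm(atz('top',k(627,104,150,210,6),30)-atz('top',k(729,104,150,210,6),30)))
E
```

```text
b (array([673.1,  61.5,  18.8]), np.float64(1.8910933135494445)) [671.1  59.4  30. ] [683.7  54.2  30. ]
h (array([530.5, 249.6,  45.1]), np.float64(3.367420397063116)) [529.6 248.1  45. ] [530.7 251.5  45. ]
s (array([ 470.6, -185.2,   15.6]), np.float64(2.2257388543675214)) [ 470.3 -185.7   20. ] [ 476.3 -186.3   20. ]
dowel [518.9 188.1  75. ]
dowel [508.1 129.6  75. ]
dowel [497.2  70.3  75. ]
tray [array([490.6, -85.5,  22. ]), array([ 542.3, -265.5,   22. ]), array([ 447.1, -291.8,   22. ]), array([ 395.6, -113. ,   22. ])] [ 468.9 -189.    22. ]
38.39166865293871
```

Request:
step_arm(moves=[{"tx": 10,"ty": -7,"tz": 0},{"tx": 30,"ty": -20,"tz": 0},{"tx": 58,"ty": -39,"tz": 0},{"tx": 89,"ty": -61,"tz": 0},{"tx": 120,"ty": -82,"tz": 0},{"tx": 152,"ty": -104,"tz": 0},{"tx": 183,"ty": -125,"tz": 0},{"tx": 214,"ty": -146,"tz": 0},{"tx": 245,"ty": -167,"tz": 0},{"tx": 275,"ty": -188,"tz": 0},{"tx": 301,"ty": -206,"tz": 0},{"tx": 325,"ty": -222,"tz": 0}], grip=0)

```text
validation failed for argument at $.mo...
```

Request:
step_arm(moves=[{"tx": 24,"ty": -17,"tz": 0},{"tx": 52,"ty": -36,"tz": 0},{"tx": 83,"ty": -57,"tz": 0},{"tx": 114,"ty": -78,"tz": 0},{"tx": 146,"ty": -100,"tz": 0},{"tx": 178,"ty": -121,"tz": 0},{"tx": 209,"ty": -142,"tz": 0},{"tx": 240,"ty": -164,"tz": 0},{"tx": 270,"ty": -184,"tz": 0},{"tx": 298,"ty": -203,"tz": 0},{"tx": 317,"ty": -216,"tz": 0},{"tx": 325.6,"ty": -222.2,"tz": 0}])

```text
validation failed for argument at $.mo...
```

Request:
step_arm(moves=[{"tx": 10,"ty": -7,"tz": 0,"roll": 0},{"tx": 30,"ty": -20,"tz": 0,"roll": 0},{"tx": 58,"ty": -39,"tz": 0,"roll": 0},{"tx": 89,"ty": -61,"tz": 0,"roll": 0},{"tx": 120,"ty": -82,"tz": 0,"roll": 0},{"tx": 152,"ty": -104,"tz": 0,"roll": 0},{"tx": 183,"ty": -125,"tz": 0,"roll": 0},{"tx": 214,"ty": -146,"tz": 0,"roll": 0},{"tx": 245,"ty": -167,"tz": 0,"roll": 0},{"tx": 275,"ty": -188,"tz": 0,"roll": 0},{"tx": 301,"ty": -206,"tz": 0,"roll": 0},{"tx": 325,"ty": -222,"tz": 0,"roll": 0}], grip=0)

```text
t: 1.1
eef_pos: [447.0, -259.6, 233.4]
tcp_rot: [-3.141, 0.0, 0.362]
ft_force: [0.8, -0.2, 0.6]
opening: 0.217
grip_force: 0.0
```

Request:
step_arm(moves=[{"tx": 24,"ty": -17,"tz": 0,"roll": 0},{"tx": 52,"ty": -36,"tz": 0,"roll": 0},{"tx": 83,"ty": -57,"tz": 0,"roll": 0},{"tx": 114,"ty": -78,"tz": 0,"roll": 0},{"tx": 146,"ty": -100,"tz": 0,"roll": 0},{"tx": 178,"ty": -121,"tz": 0,"roll": 0},{"tx": 209,"ty": -142,"tz": 0,"roll": 0},{"tx": 240,"ty": -164,"tz": 0,"roll": 0},{"tx": 270,"ty": -184,"tz": 0,"roll": 0},{"tx": 298,"ty": -203,"tz": 0,"roll": 0},{"tx": 317,"ty": -216,"tz": 0,"roll": 0},{"tx": 325.6,"ty": -222.2,"tz": 0,"roll": 0}])

```text
t: 2.1
eef_pos: [673.1, 63.9, 232.8]
tcp_rot: [-3.141, 0.0, 0.363]
ft_force: [0.2, 0.6, 0.5]
opening: 0.005
grip_force: 0.0
```

Request:
step_arm(moves=[{"tx": 0,"ty": 0,"tz": 15,"roll": 0},{"tx": 0,"ty": 0,"tz": 35,"roll": 0},{"tx": 0,"ty": 0,"tz": 60,"roll": 0},{"tx": 0,"ty": 0,"tz": 85,"roll": 0},{"tx": 0,"ty": 0,"tz": 110,"roll": 0},{"tx": 0,"ty": 0,"tz": 130,"roll": 0},{"tx": 0,"ty": 0,"tz": 145,"roll": 0},{"tx": 0,"ty": 0,"tz": 155,"roll": 0},{"tx": 0,"ty": 0,"tz": 160,"roll": 0},{"tx": 0,"ty": 0,"tz": 160,"roll": 0}])

```text
t: 2.93
eef_pos: [672.0, 60.3, 72.8]
tcp_rot: [-3.141, 0.001, 0.361]
ft_force: [-0.1, -0.6, -0.1]
opening: 0.004
grip_force: 0.0
```

Request:
step_arm(moves=[{"tx": 0,"ty": 0,"tz": 8,"roll": 0},{"tx": 0,"ty": 0,"tz": 16,"roll": 0},{"tx": 0,"ty": 0,"tz": 22,"roll": 0},{"tx": 0,"ty": 0,"tz": 25,"roll": 0},{"tx": 0,"ty": 0,"tz": 26,"roll": 0},{"tx": 0,"ty": 0,"tz": 26,"roll": 0}])

```text
t: 3.43
eef_pos: [672.5, 60.5, 47.2]
tcp_rot: [-3.142, 0.0, 0.361]
ft_force: [-0.3, 0.1, -0.0]
opening: 0.005
grip_force: 0.0
```

Request:
step_arm(moves=[{"tx": 0,"ty": 0,"tz": 1,"roll": 0},{"tx": 0,"ty": 0,"tz": 2,"roll": 0},{"tx": 0,"ty": 0,"tz": 3,"roll": 0},{"tx": 0,"ty": 0,"tz": 3,"roll": 0}])

```text
t: 3.77
eef_pos: [672.5, 60.5, 44.4]
tcp_rot: [3.141, 0.0, 0.361]
ft_force: [-0.7, -0.3, -0.4]
opening: 0.003
grip_force: 0.0
```

Request:
step_arm(moves=[{"tx": 0,"ty": 0,"tz": 1,"roll": 0},{"tx": 0,"ty": 0,"tz": 2,"roll": 0},{"tx": 0,"ty": 0,"tz": 3,"roll": 0},{"tx": 0,"ty": 0,"tz": 3,"roll": 0}])

```text
t: 4.1
eef_pos: [672.6, 60.5, 41.3]
tcp_rot: [3.142, 0.0, 0.361]
ft_force: [1.0, 0.2, -0.9]
opening: 0.008
grip_force: 0.0
```

Request:
step_arm(moves=[{"tx": 0,"ty": 0,"tz": 1,"roll": 0},{"tx": 0,"ty": 0,"tz": 2,"roll": 0},{"tx": 0,"ty": 0,"tz": 2,"roll": 0}])

```text
t: 4.35
eef_pos: [672.6, 60.5, 39.4]
tcp_rot: [3.141, -0.0, 0.361]
ft_force: [-0.6, -0.4, 2.4]
opening: 0.008
grip_force: 1.2
```

Request:
step_arm(moves=[{"tx": 0,"ty": 0,"tz": 1,"roll": 0},{"tx": 0,"ty": 0,"tz": 2,"roll": 0},{"tx": 0,"ty": 0,"tz": 3,"roll": 0},{"tx": 0,"ty": 0,"tz": 3,"roll": 0}])

```text
t: 4.68
eef_pos: [672.6, 60.5, 36.4]
tcp_rot: [3.141, -0.0, 0.361]
ft_force: [-0.1, 0.3, 3.6]
opening: 0.005
grip_force: 2.0
```

Request:
step_arm(moves=[{"tx": 0,"ty": 0,"tz": 1,"roll": 0},{"tx": 0,"ty": 0,"tz": 2,"roll": 0},{"tx": 0,"ty": 0,"tz": 2,"roll": 0}])

```text
t: 4.93
eef_pos: [672.6, 60.5, 35.1]
tcp_rot: [3.141, -0.0, 0.361]
ft_force: [-2.7, 0.1, 8.9]
opening: 0.007
grip_force: 4.5
```

Request:
step_arm(moves=[{"tx": 0,"ty": 0,"tz": 0.5,"roll": 0},{"tx": 0,"ty": 0,"tz": 1,"roll": 0},{"tx": 0,"ty": 0,"tz": 1,"roll": 0},{"tx": 0,"ty": 0,"tz": 1,"roll": 0}])

```text
t: 5.27
eef_pos: [672.7, 60.5, 34.9]
tcp_rot: [3.141, -0.001, 0.361]
ft_force: [-5.7, -1.3, 17.7]
opening: 0.005
grip_force: 8.7
```

Request:
step_arm(moves=[{"tx": 0,"ty": 0,"tz": -3,"roll": 0},{"tx": 0,"ty": 0,"tz": -8,"roll": 0},{"tx": 0,"ty": 0,"tz": -16,"roll": 0},{"tx": 0,"ty": 0,"tz": -30,"roll": 0},{"tx": 0,"ty": 0,"tz": -50,"roll": 0},{"tx": 0,"ty": 0,"tz": -75,"roll": 0},{"tx": 0,"ty": 0,"tz": -100,"roll": 0},{"tx": 0,"ty": 0,"tz": -125,"roll": 0},{"tx": 0,"ty": 0,"tz": -148,"roll": 0},{"tx": 0,"ty": 0,"tz": -166,"roll": 0},{"tx": 0,"ty": 0,"tz": -176,"roll": 0},{"tx": 0,"ty": 0,"tz": -180,"roll": 0}])

```text
t: 6.27
eef_pos: [672.9, 60.5, 215.7]
tcp_rot: [3.141, -0.003, 0.361]
ft_force: [0.4, 0.1, -0.8]
opening: 0.003
grip_force: 0.0
```

Request:
step_arm(moves=[{"tx": -9,"ty": 5,"tz": 0,"roll": 0},{"tx": -26,"ty": 15,"tz": 0,"roll": 0},{"tx": -52,"ty": 30,"tz": 0,"roll": 0},{"tx": -82,"ty": 47,"tz": 0,"roll": 0},{"tx": -113,"ty": 65,"tz": 0,"roll": 0},{"tx": -144,"ty": 83,"tz": 0,"roll": 0},{"tx": -175,"ty": 101,"tz": 0,"roll": 0},{"tx": -206,"ty": 119,"tz": 0,"roll": 0},{"tx": -235,"ty": 135,"tz": 0,"roll": 0},{"tx": -258,"ty": 148,"tz": 0,"roll": 0},{"tx": -271,"ty": 156,"tz": 0,"roll": 0},{"tx": -276,"ty": 158.8,"tz": 0,"roll": 0}])

```text
t: 7.27
eef_pos: [468.2, -186.9, 212.4]
tcp_rot: [-3.14, 0.002, 0.358]
ft_force: [0.7, 0.0, 0.6]
opening: 0.005
grip_force: 0.0
```

Request:
step_arm(moves=[{"tx": 0,"ty": 0,"tz": 0,"roll": 0},{"tx": 0,"ty": 0,"tz": 10,"roll": 0},{"tx": 0,"ty": 0,"tz": 28,"roll": 0},{"tx": 0,"ty": 0,"tz": 50,"roll": 0},{"tx": 0,"ty": 0,"tz": 72,"roll": 0},{"tx": 0,"ty": 0,"tz": 94,"roll": 0},{"tx": 0,"ty": 0,"tz": 112,"roll": 0},{"tx": 0,"ty": 0,"tz": 123,"roll": 0},{"tx": 0,"ty": 0,"tz": 128,"roll": 0},{"tx": 0,"ty": 0,"tz": 130,"roll": 0},{"tx": 0,"ty": 0,"tz": 130,"roll": 0},{"tx": 0,"ty": 0,"tz": 130,"roll": 0}])

```text
t: 8.27
eef_pos: [470.8, -185.3, 83.8]
tcp_rot: [3.141, -0.0, 0.361]
ft_force: [-0.0, 0.1, -0.8]
opening: 0.004
grip_force: 0.0
```

```bash
python3 - <<'E'
from cell import optics
import cv2,numpy as np
a=optics.read_camera('top')['pixels'];b=optics.read_camera('scene')['pixels']
r=lambda im,x,y,w,h,k:cv2.resize(im[y:y+h,x:x+w],(w*k,h*k),interpolation=cv2.INTER_CUBIC)
cv2.imwrite('pics/p1.png',np.hstack([r(a,320,270,100,140,4),r(b,220,140,100,140,4)]))
E
```

```text
(no output)
```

View pics/p1.png

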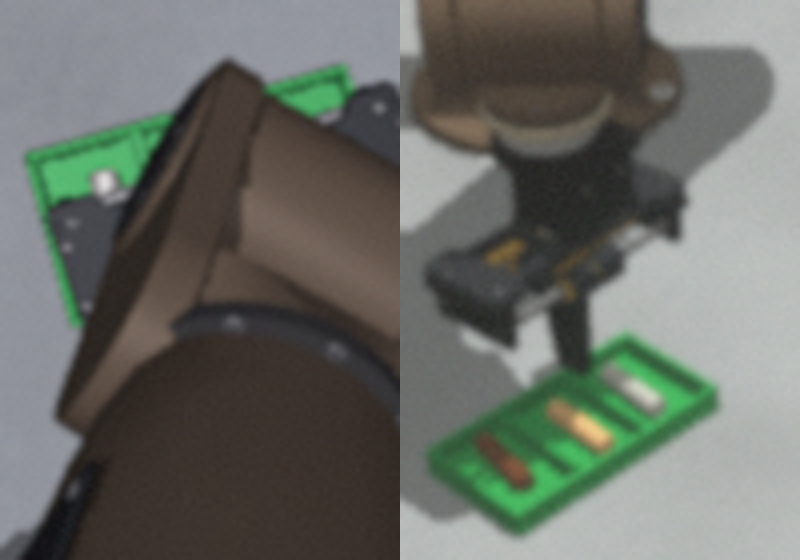

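The fingers are straight above the light dowel: the tip is at crop (575,365) and the dowel's middle at (580,424). I'll lower and hold there.

Request:
step_arm(moves=[{"tx": 0,"ty": 0,"tz": 5,"roll": 0},{"tx": 0,"ty": 0,"tz": 13,"roll": 0},{"tx": 0,"ty": 0,"tz": 20,"roll": 0},{"tx": 0,"ty": 0,"tz": 24,"roll": 0},{"tx": 0,"ty": 0,"tz": 26,"roll": 0},{"tx": 0,"ty": 0,"tz": 26,"roll": 0},{"tx": 0,"ty": 0,"tz": 26,"roll": 0},{"tx": 0,"ty": 0,"tz": 26,"roll": 0},{"tx": 0,"ty": 0,"tz": 26,"roll": 0},{"tx": 0,"ty": 0,"tz": 26,"roll": 0},{"tx": 0,"ty": 0,"tz": 26,"roll": 0},{"tx": 0,"ty": 0,"tz": 26,"roll": 0}])

```text
t: 9.37
eef_pos: [470.4, -185.5, 57.6]
tcp_rot: [3.141, -0.0, 0.361]
ft_force: [-0.4, 0.4, -0.6]
opening: 0.005
grip_force: 0.0
```

Request:
step_arm(moves=[{"tx": 0,"ty": 0,"tz": 0,"roll": 0},{"tx": 0,"ty": 0,"tz": 0,"roll": 0},{"tx": 0,"ty": 0,"tz": 0,"roll": 0},{"tx": 0,"ty": 0,"tz": 0,"roll": 0},{"tx": 0,"ty": 0,"tz": 0,"roll": 0},{"tx": 0,"ty": 0,"tz": 0,"roll": 0},{"tx": 0,"ty": 0,"tz": 0,"roll": 0},{"tx": 0,"ty": 0,"tz": 0,"roll": 0},{"tx": 0,"ty": 0,"tz": 0,"roll": 0},{"tx": 0,"ty": 0,"tz": 0,"roll": 0},{"tx": 0,"ty": 0,"tz": 0,"roll": 0},{"tx": 0,"ty": 0,"tz": 0,"roll": 0}])

```text
t: 10.37
eef_pos: [470.4, -185.5, 57.4]
tcp_rot: [3.142, 0.0, 0.361]
ft_force: [0.0, 0.0, 0.7]
opening: 0.006
grip_force: 0.0
```

Request:
step_arm(moves=[{"tx": 0,"ty": 0,"tz": 0,"roll": 0},{"tx": 0,"ty": 0,"tz": 0,"roll": 0},{"tx": 0,"ty": 0,"tz": 0,"roll": 0},{"tx": 0,"ty": 0,"tz": 0,"roll": 0},{"tx": 0,"ty": 0,"tz": 0,"roll": 0},{"tx": 0,"ty": 0,"tz": 0,"roll": 0},{"tx": 0,"ty": 0,"tz": 0,"roll": 0},{"tx": 0,"ty": 0,"tz": 0,"roll": 0},{"tx": 0,"ty": 0,"tz": 0,"roll": 0},{"tx": 0,"ty": 0,"tz": 0,"roll": 0},{"tx": 0,"ty": 0,"tz": 0,"roll": 0},{"tx": 0,"ty": 0,"tz": 0,"roll": 0}])

```text
t: 11.37
eef_pos: [470.4, -185.5, 57.4]
tcp_rot: [3.141, 0.0, 0.361]
ft_force: [0.1, -1.3, -0.3]
opening: 0.003
grip_force: 0.0
```

Request:
step_arm(moves=[{"tx": 0,"ty": 0,"tz": -6,"roll": 0},{"tx": 0,"ty": 0,"tz": -18,"roll": 0},{"tx": 0,"ty": 0,"tz": -38,"roll": 0},{"tx": 0,"ty": 0,"tz": -62,"roll": 0},{"tx": 0,"ty": 0,"tz": -87,"roll": 0},{"tx": 0,"ty": 0,"tz": -112,"roll": 0},{"tx": 0,"ty": 0,"tz": -134,"roll": 0},{"tx": 0,"ty": 0,"tz": -148,"roll": 0},{"tx": 0,"ty": 0,"tz": -156,"roll": 0},{"tx": 0,"ty": 0,"tz": -160,"roll": 0},{"tx": 0,"ty": 0,"tz": -160,"roll": 0}])

```text
t: 12.28
eef_pos: [470.4, -185.5, 217.9]
tcp_rot: [3.141, -0.0, 0.361]
ft_force: [0.2, 0.1, -0.7]
opening: 0.004
grip_force: 0.0
```

Request:
step_arm(moves=[{"tx": 5,"ty": -9,"tz": 0,"roll": 0},{"tx": 14,"ty": -26,"tz": 0,"roll": 0},{"tx": 28,"ty": -52,"tz": 0,"roll": 0},{"tx": 45,"ty": -83,"tz": 0,"roll": 0},{"tx": 62,"ty": -114,"tz": 0,"roll": 0},{"tx": 79,"ty": -146,"tz": 0,"roll": 0},{"tx": 96,"ty": -177,"tz": 0,"roll": 0},{"tx": 113,"ty": -208,"tz": 0,"roll": 0},{"tx": 130,"ty": -240,"tz": 0,"roll": 0},{"tx": 147,"ty": -271,"tz": 0,"roll": 0},{"tx": 164,"ty": -302,"tz": 0,"roll": 0},{"tx": 178,"ty": -328,"tz": 0,"roll": 0}])

```text
t: 13.28
eef_pos: [520.4, 187.1, 216.1]
tcp_rot: [-3.141, 0.002, 0.362]
ft_force: [1.1, 0.1, -0.2]
opening: 0.003
grip_force: 0.0
```

Request:
step_arm(moves=[{"tx": 12,"ty": -22,"tz": 0,"roll": 0},{"tx": 21,"ty": -39,"tz": 0,"roll": 0},{"tx": 28,"ty": -51,"tz": 0,"roll": 0},{"tx": 30.8,"ty": -56.9,"tz": 0,"roll": 0},{"tx": 30.8,"ty": -56.9,"tz": 0,"roll": 0},{"tx": 30.8,"ty": -56.9,"tz": 0,"roll": 0}])

```text
t: 13.78
eef_pos: [529.6, 247.9, 216.9]
tcp_rot: [3.141, 0.001, 0.361]
ft_force: [0.9, 0.0, -0.0]
opening: 0.005
grip_force: 0.0
```

Request:
step_arm(moves=[{"tx": 0,"ty": 0,"tz": 6,"roll": 0},{"tx": 0,"ty": 0,"tz": 18,"roll": 0},{"tx": 0,"ty": 0,"tz": 36,"roll": 0},{"tx": 0,"ty": 0,"tz": 56,"roll": 0},{"tx": 0,"ty": 0,"tz": 74,"roll": 0},{"tx": 0,"ty": 0,"tz": 88,"roll": 0},{"tx": 0,"ty": 0,"tz": 96,"roll": 0},{"tx": 0,"ty": 0,"tz": 100,"roll": 0},{"tx": 0,"ty": 0,"tz": 100,"roll": 0}])

```text
t: 14.53
eef_pos: [529.8, 247.7, 116.8]
tcp_rot: [3.142, 0.001, 0.36]
ft_force: [-0.1, 0.8, -0.2]
opening: 0.006
grip_force: 0.0
```

```bash
python3 - <<'E'
from cell import optics
import cv2,numpy as np
b=optics.read_camera('scene')['pixels']
r=lambda im,x,y,w,h,k:cv2.resize(im[y:y+h,x:x+w],(w*k,h*k),interpolation=cv2.INTER_CUBIC)
cv2.imwrite('pics/p2.png',r(b,320,130,140,140,4))
E
```

```text
(no output)
```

View pics/p2.png

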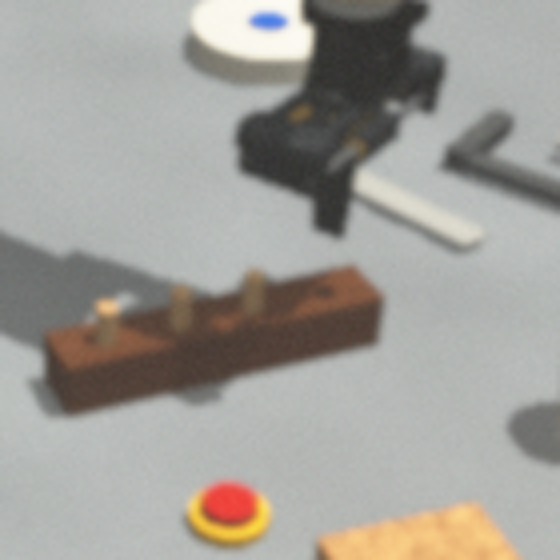

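The tip, at crop (332,230), lines up with the hole at (325,291), allowing for perspective, and the button is up again. I'll lower to 2 cm and hold.

Request:
step_arm(moves=[{"tx": 0,"ty": 0,"tz": 6,"roll": 0},{"tx": 0,"ty": 0,"tz": 16,"roll": 0},{"tx": 0,"ty": 0,"tz": 25,"roll": 0},{"tx": 0,"ty": 0,"tz": 31,"roll": 0},{"tx": 0,"ty": 0,"tz": 33.5,"roll": 0},{"tx": 0,"ty": 0,"tz": 33.5,"roll": 0},{"tx": 0,"ty": 0,"tz": 33.5,"roll": 0},{"tx": 0,"ty": 0,"tz": 33.5,"roll": 0},{"tx": 0,"ty": 0,"tz": 33.5,"roll": 0},{"tx": 0,"ty": 0,"tz": 33.5,"roll": 0},{"tx": 0,"ty": 0,"tz": 33.5,"roll": 0},{"tx": 0,"ty": 0,"tz": 33.5,"roll": 0}])

```text
t: 15.58
eef_pos: [529.9, 248.3, 84.0]
tcp_rot: [3.142, -0.0, 0.361]
ft_force: [-0.1, 1.3, -0.5]
opening: 0.006
grip_force: 0.0
```

Request:
step_arm(moves=[{"tx": 0,"ty": 0,"tz": 0,"roll": 0},{"tx": 0,"ty": 0,"tz": 0,"roll": 0},{"tx": 0,"ty": 0,"tz": 0,"roll": 0},{"tx": 0,"ty": 0,"tz": 0,"roll": 0},{"tx": 0,"ty": 0,"tz": 0,"roll": 0},{"tx": 0,"ty": 0,"tz": 0,"roll": 0},{"tx": 0,"ty": 0,"tz": 0,"roll": 0},{"tx": 0,"ty": 0,"tz": 0,"roll": 0},{"tx": 0,"ty": 0,"tz": 0,"roll": 0},{"tx": 0,"ty": 0,"tz": 0,"roll": 0},{"tx": 0,"ty": 0,"tz": 0,"roll": 0},{"tx": 0,"ty": 0,"tz": 0,"roll": 0}])

```text
t: 16.58
eef_pos: [529.9, 248.3, 83.9]
tcp_rot: [3.142, 0.0, 0.361]
ft_force: [0.5, -0.3, 0.2]
opening: 0.004
grip_force: 0.0
```

Request:
step_arm(moves=[{"tx": 0,"ty": 0,"tz": 0,"roll": 0},{"tx": 0,"ty": 0,"tz": 0,"roll": 0},{"tx": 0,"ty": 0,"tz": 0,"roll": 0},{"tx": 0,"ty": 0,"tz": 0,"roll": 0},{"tx": 0,"ty": 0,"tz": 0,"roll": 0},{"tx": 0,"ty": 0,"tz": 0,"roll": 0},{"tx": 0,"ty": 0,"tz": 0,"roll": 0},{"tx": 0,"ty": 0,"tz": 0,"roll": 0},{"tx": 0,"ty": 0,"tz": 0,"roll": 0},{"tx": 0,"ty": 0,"tz": 0,"roll": 0},{"tx": 0,"ty": 0,"tz": 0,"roll": 0},{"tx": 0,"ty": 0,"tz": 0,"roll": 0}])

```text
t: 17.58
eef_pos: [529.9, 248.3, 83.9]
tcp_rot: [3.141, -0.0, 0.361]
ft_force: [-0.4, 0.3, 0.6]
opening: 0.005
grip_force: 0.0
```

```bash
python3 -c "
from cell import env
s=env.state();print(s['t'],s['eef_pos'],s['ft_force']);print(env.job_done())"
```

```text
17.5833 [529.88210816 248.3025289   83.89778162] [-0.43723592  0.33088316  0.61171135]
the job is handed in; nothing more can be done
None
```

I pressed the call button to its stop and let it up, pointed at the light dowel for about 2.5 s, then at the empty hole for over 2 s, and handed the job in still pointing there at 17.6 s (verdict not shown).

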